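Set up the laser soldering station and start the batch

TASK

Get the laser soldering station ready and start it: load every circuit board lying on the bench onto the station's locating pins, one board to a nest, flush on its rest, and turn the two thumbscrews of the mirror mount until the red pilot dot lies wholly inside the ring on the datum tile. When all that is right, press the three round keys of the key box fully down and let go, one at a time, from left to right (set origin, fume fan, start). Keep off the emergency stop and leave the other things on the bench where they are.

Things in the scene. Friction and masses are not known exactly. Their poses are not given: they have to be found in the camera images.
- station: Fixed laser soldering station: grey base, aluminium bed 290 (x) x 300 (y), bed top 36 mm above the table. Origin on its underside, 20 mm in front of the base's middle; x to the back (away from the operator), y to the operator's left. In front four nests, behind them a white datum tile, at the back a face-down mirror on a mount 84 mm square, top plate at 226 mm, held by a post no higher.
- nest1 (a point): Nest 1 (leftmost): middle of the top face of a dark steel rest 96 (x) x 34 (y), 12 mm above the bed. On it stand two upright locating pins, 5 mm dia, round-nosed, 8.5 mm tall, 36 mm in front of and 36 mm behind this point (x). Axes as the station's. The rests are 68 mm apart in y; their middles lie at station x = -70.
- nest2 (a point): Nest 2, next to nest 1 on its right, like it.
- nest3 (a point): Nest 3, next to nest 2 on its right, like nest 1.
- nest4 (a point): Nest 4 (rightmost), like nest 1.
- mark (a point): Centre of the ring and cross on the white datum tile, 46 mm square, fixed on the bed behind the nests; the black ring has 16 mm inside diameter.
- pilot_dot (a point): Centre of the red pilot laser dot, 7 mm dia, on the bed near the mark, always lit. Only the two mirror screws move it: screw a along station x, screw b along station y.
- screw_a_top (a point): Centre of the top face of thumbscrew a, at the front right corner of the mirror mount (station x = +45, y = -30). Knurled knob 22 mm dia, 20 tall, top at 252 mm, 6 mm clear of the mount, upright axis. Clockwise from above drives the dot to +x (2.4 mm per rad, 15 a turn), the other way to -x. Stays where left; friction 0.04 N m; 1.7 turns of travel either way from the start.
- screw_b_top (a point): Centre of the top face of thumbscrew b, at the back left corner of the mirror mount (station x = +105, y = +30), 85 mm from screw a, the same knob. Counter-clockwise from above drives the dot to +y (2.0 mm per rad, 12.6 a turn), the other way to -y.
- key_left_top (a point): Centre of the top face of the left key: round, grey, 23 mm dia, 10 mm proud of its collar, top 58 mm above the table when up, at key-box x = -22, y = +45. Axes as the key box's.
- key_left (a joint): How far the left key is down: 0 up, 0.006 m fully down (4 N). Springs back. Pressed means beyond about 0.0042, the others up.
- key_mid_top (a point): Centre of the top face of the middle key: round, grey, 23 mm dia, 10 mm proud of its collar, top 58 mm above the table when up, at key-box x = -22, y = 0. Axes as the key box's. The key box is fixed, left of the station: white, 105 (x) x 150 (y) x 36 tall, origin under its centre, x to the back, y to the operator's left; display at the back left.
- key_mid (a joint): How far the middle key is down: 0 up, 0.006 m fully down (4 N). Springs back. Pressed means beyond about 0.0042, the others up.
- key_right_top (a point): Centre of the top face of the right key: round, grey, 23 mm dia, 10 mm proud of its collar, top 58 mm above the table when up, at key-box x = -22, y = -45. Axes as the key box's.
- key_right (a joint): How far the right key is down: 0 up, 0.006 m fully down (4 N). Springs back. Pressed means beyond about 0.0042, the others up.
- estop (a joint): How far the emergency stop is down: 0 up, 0.006 m fully down. Red mushroom 34 mm dia on the key box at box x = +28, y = -45, top 58 mm above the table. Not to be pressed.
- board1: Loose circuit board 92 (x) x 48 (y) x 3 mm, 100 to 170 g; transformer in its middle, 28 (x) x 22 (y), top 25 above the underside: grip it across the 22 (y). Other parts, up to 17 high, lie beyond 16 mm in x. Two 7 mm holes on the x axis, 36 either side of the middle: fits either way round. Origin: centre of its underside, z up. May be absent (None from the start).
- board2: Another board, the same as board1. May be absent.
- board3: Another board, the same as board1. May be absent.
- board4: Another board, the same as board1. May be absent.
- screwdriver: Bystander: screwdriver, about 200 long, lying beyond the boards (mm). Loose; leave it where it is.
- solder: Bystander: spool of solder, 56 dia, 40 tall, standing near the station's front right corner (mm). Loose; leave it where it is.
- flux: Bystander: jar with a lid, 52 dia, 60 tall, behind the key box (mm). Loose; leave it where it is.
Things that resemble listed ones, but are neither listed nor needed, are in the scene too. What is shaped like the board1 but orange or purple is not meant.

How it is judged (in metres and radians):
On the way, in this order (a step that is already met when the one before it is completed fails the run):
1. The pilot dot lies inside the ring and every board is flush on a nest (horizontal distance between pilot_dot and mark below 0.0045 m and ((horizontal distance between board1 and nest1 below 0.005 m and z of board1 in the frame of nest1 below 0.0022 m and angle between board1's own z axis and vertical below 0.05 rad) or (horizontal distance between board1 and nest2 below 0.005 m and z of board1 in the frame of nest2 below 0.0022 m and angle between board1's own z axis and vertical below 0.05 rad) or (horizontal distance between board1 and nest3 below 0.005 m and z of board1 in the frame of nest3 below 0.0022 m and angle between board1's own z axis and vertical below 0.05 rad) or (horizontal distance between board1 and nest4 below 0.005 m and z of board1 in the frame of nest4 below 0.0022 m and angle between board1's own z axis and vertical below 0.05 rad)) and ((horizontal distance between board2 and nest1 below 0.005 m and z of board2 in the frame of nest1 below 0.0022 m and angle between board2's own z axis and vertical below 0.05 rad) or (horizontal distance between board2 and nest2 below 0.005 m and z of board2 in the frame of nest2 below 0.0022 m and angle between board2's own z axis and vertical below 0.05 rad) or (horizontal distance between board2 and nest3 below 0.005 m and z of board2 in the frame of nest3 below 0.0022 m and angle between board2's own z axis and vertical below 0.05 rad) or (horizontal distance between board2 and nest4 below 0.005 m and z of board2 in the frame of nest4 below 0.0022 m and angle between board2's own z axis and vertical below 0.05 rad)) and ((horizontal distance between board3 and nest1 below 0.005 m and z of board3 in the frame of nest1 below 0.0022 m and angle between board3's own z axis and vertical below 0.05 rad) or (horizontal distance between board3 and nest2 below 0.005 m and z of board3 in the frame of nest2 below 0.0022 m and angle between board3's own z axis and vertical below 0.05 rad) or (horizontal distance between board3 and nest3 below 0.005 m and z of board3 in the frame of nest3 below 0.0022 m and angle between board3's own z axis and vertical below 0.05 rad) or (horizontal distance between board3 and nest4 below 0.005 m and z of board3 in the frame of nest4 below 0.0022 m and angle between board3's own z axis and vertical below 0.05 rad)) and ((horizontal distance between board4 and nest1 below 0.005 m and z of board4 in the frame of nest1 below 0.0022 m and angle between board4's own z axis and vertical below 0.05 rad) or (horizontal distance between board4 and nest2 below 0.005 m and z of board4 in the frame of nest2 below 0.0022 m and angle between board4's own z axis and vertical below 0.05 rad) or (horizontal distance between board4 and nest3 below 0.005 m and z of board4 in the frame of nest3 below 0.0022 m and angle between board4's own z axis and vertical below 0.05 rad) or (horizontal distance between board4 and nest4 below 0.005 m and z of board4 in the frame of nest4 below 0.0022 m and angle between board4's own z axis and vertical below 0.05 rad))), for 0.5 s.
2. The left key is pressed, alone (value of joint key_left above 0.0042 m and value of joint each of key_mid, key_right below 0.002 m), for 0.05 s.
3. then the middle key, alone (value of joint key_mid above 0.0042 m and value of joint each of key_left, key_right below 0.002 m), for 0.05 s.
4. then the right key, alone (value of joint key_right above 0.0042 m and value of joint each of key_left, key_mid below 0.002 m), for 0.05 s.
At the end, for the whole second after the job is handed in: The pilot dot's centre is within 4.5 mm of the mark's centre (wholly inside the ring); every board present lies flush on a nest (within 2.2 mm of the rest in height, 5 mm sideways, level to 0.05 rad) and still; all three keys are up again (all of step 1 and value of joint each of key_left, key_mid, key_right below 0.002 m and linear speed of each of board1, board2, board3, board4 below 0.02 m/s); the robot touches nothing.
It fails at once if The emergency stop is pushed in (more than 3 mm) (value of joint estop above 0.003 m).
It fails at once if A bystander is moved more than 40 mm (distance of any of screwdriver, solder, flux from where it was at the start of the episode above 0.04 m).
Of board1, board2, board3, board4 only 2 to 4 are there at a start; the rules pass over those that are not, and their reading is None.
At some moment in a run one of board1, board2, board3, board4 may be knocked a few centimetres aside while the robot is not near it.
It also fails if it takes over 210 s, if anything falls off the work surface, if the arm or the gripper's body presses on something with over 40 N, if the wrist force passes 120 N, or if a joint passes its speed limit or range.

ROBOT

A 6-joint arm with a two-finger parallel gripper is mounted at the origin on the work surface. World frame = base frame: x ahead of the robot, y to its left, z up, the work surface at z = 0. Lengths are in m, angles in degrees, forces in N, time in s.
With the tool pointing down it reaches from about 0.4 to 0.825 m from the base axis. Payload 7 kg.
Tool frame: the origin (TCP) lies midway between the tips of the shut fingers; the grasp point (between the pads) lies 19 mm behind it; z points along the fingers, y is the line along which they close (so a half turn about z gives the same grasp; the last joint's range is limited). The gripper opens to 88 mm and grips with 3 to 60 N. Pads are 19 mm wide; open, the fingers measure 130 mm over their backs; the gripper's body (78 mm by 193 mm) begins 47 mm behind the grasp point.
Start: joints at [86.637, 20.546, 0.682, 0, -70.136, -16.507], TCP at [0.229, 0.635, 0.227] pointing down, gripper open.
Joint ranges: [-176.03, 176.03], [-82.01, 121.73], [-58.28, 71.71], [-173.87, 95.51], [-174.79, -0.11], [-173.66, 173.66]. Speed limits (degrees/s): [136.94, 136.94, 172.46, 180, 180, 180].

INTERFACE

Orientations are given as [roll, pitch, yaw] about the fixed x, y, z axes, in that order (R = Rz(yaw) Ry(pitch) Rx(roll)).
In Python, from plant import telemetry, viewer, workorder gives the robot as it stands. The module is installed in compiled form; this text tells all that it offers.
- The arm moves only by the tool carry_out, never from a script. Its argument "rows" is a list of rows, each a list of 6 numbers: the shift along the tool's x, y, z in m, then the turn, a rotation vector about the tool's x, y, z in rad. In form: [[tx, ty, tz, ax, ay, az], ...]. A call has 1 to 8 rows; each row is the pose to reach, as a shift and turn from the pose commanded when the call began, along the tool's axes at that moment; what a row does not reach only later rows make up. A row lasts 1/8 s, in which the tool goes at most 62.5 mm and 10.7 degrees, less where a joint would pass 70% of its speed; a pose out of reach is approached as far as the arm can. A call with a gripper value outside its range is refused whole. "grip" is the gripper's target within -1 to 1 (fully open at 1, half-way at 0, shut at -1), set as the call begins (left out, the last holds). The fingers move at their own pace and stop on an object; the grip force is fixed at half the most. Time passes only in rows, so rows that repeat a pose let the fingers close. It gives the time, the measured TCP pose, the force, the opening and the grip force at its end, in the units of the state.
- telemetry.get_obs(): the state, without advancing time (a new reading comes with each control period).
- viewer.snapshot(name): name is "scene" or "top"; returns the picture (420x560x3 uint8, red, green, blue); there is no depth.
- viewer.camera_info(name): a dict with "intrinsics" (3x3 intrinsics, pixels), "extrinsics" (4x4, takes a point from camera to world coordinates). Camera axes: x right, y down, z forward; pixel columns grow to the right and rows downward; lengths in m; the calibration is good to about 2 mm. A picture is of the moment at which its call begins. camera_info takes no time and is no camera call.
- workorder.close_job(): hands the job in; it is judged then, once.
The state is a dict: "clock": time; "joint_pos": joint angles; "qvel": joint speeds; "tau": joint torques, N m; "tool_pos": TCP position; "orientation": TCP orientation; "force": force on the tool from outside, world axes, zero at the start; "moment": the same for the moment, N m; "opening": finger opening in m; "gripper_force": force on a finger pad.
Only numpy, scipy, OpenCV 4.12 (cv2) and the standard library are available. Lean on these libraries where they do the work, as an engineer would, in place of code of your own. Each camera call takes 0.05 s, during which the arm holds its last target. There are 200 camera calls.

## Working session

There is one attempt and no reset: what is moved stays moved. The work goes in short steps, Python scripts to look and compute and a tool call to move; the robot and the scene stay as the last step left them, time stands still between calls to the robot, and variables do not carry over. Pictures are saved under pics/ and viewed, at most 14 in all, crops included, and the job is handed in when it is done.

Besides the shell and the picture viewer there is one more tool, called after "Emit:" by a JSON object that holds its "fn" and its "kwargs". carry_out: Moves the arm, as the interface text tells. Its arguments: {"type":"object","properties":{"rows":{"type":"array"},"grip":{"type":"number"}},"required":["rows"]}

```bash
mkdir -p pics
python3 - <<'E'
from plant import telemetry, viewer
import cv2,numpy as np
print(telemetry.get_obs())
for n in("top","scene"):
    im=viewer.snapshot(n); cv2.imwrite(f"pics/{n}0.png",im[:,:,::-1])
    c=viewer.camera_info(n); print(n,c)
E
```

```text
{'clock': 0.0, 'joint_pos': array([ 8.66363476e+01,  2.05911215e+01,  6.35297290e-01, -2.05213785e-02,
       -7.01365331e+01, -1.65050666e+01]), 'qvel': array([-0.08898205, -0.0708733 , -0.04239674, -0.01343842,  0.07976931,
        0.05013824]), 'tau': array([ 4.28449739e-04, -5.82712626e+01,  2.93059981e+01,  6.99729100e+00,
        7.09085565e-03, -1.57884360e-04]), 'tool_pos': array([0.229287  , 0.63435133, 0.22563654]), 'orientation': array([ 1.79905967e+02, -7.74467357e-03, -1.98757010e+01]), 'force': array([ 0.08485651,  0.07409289, -0.233243  ]), 'moment': array([-0.0425846 ,  0.00018565, -0.03555199]), 'gripper_force': 0.0, 'opening': 0.08763590081380548}
top {'intrinsics': array([[542.48302634,   0.        , 273.94063656],
       [  0.        , 542.48302634, 211.62154502],
       [  0.        ,   0.        ,   1.        ]]), 'extrinsics': array([[-0.01367109, -0.98015943,  0.19773868,  0.15031555],
       [-0.99979478,  0.01635626,  0.01195246, -0.05473653],
       [-0.01494958, -0.1975347 , -0.9801819 ,  1.78124545],
       [ 0.        ,  0.        ,  0.        ,  1.        ]])}
scene {'intrinsics': array([[544.64543407,   0.        , 274.38678094],
       [  0.        , 544.64543407, 208.33668409],
       [  0.        ,   0.        ,   1.        ]]), 'extrinsics': array([[-0.61870721,  0.52510444, -0.58435154,  1.28208673],
       [ 0.78554779,  0.40330155, -0.46932135,  0.62523111],
       [-0.01077285, -0.74940856, -0.66202021,  1.09129083],
       [ 0.        ,  0.        ,  0.        ,  1.        ]])}
```

View pics/top0.png

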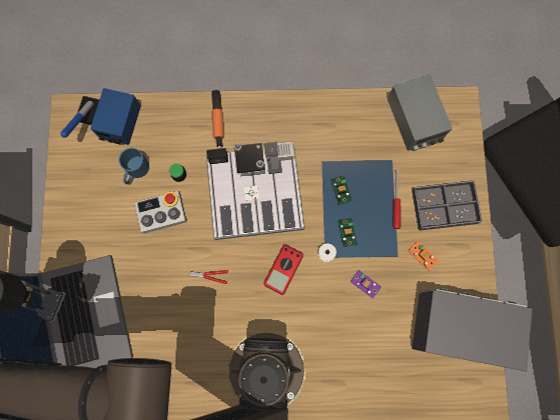

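View pics/scene0.png

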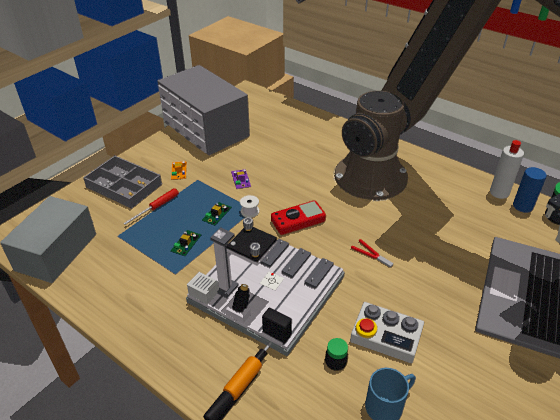

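The top view shows green boards at (342,190) and (347,232). The lookalikes are orange at (423,255) and purple at (366,284). The green pair fits the description, so I'll confirm it in an enlarged crop. The station is at (255,190), the key box at (160,212) and the tile at (251,191).

Run:
```python
import cv2
a=cv2.imread("pics/top0.png")
cv2.imwrite("pics/c1.png",cv2.resize(a[130:270,200:400],None,fx=4,fy=4,interpolation=cv2.INTER_CUBIC))
b=cv2.imread("pics/scene0.png")
cv2.imwrite("pics/c2.png",cv2.resize(b[190:340,170:370],None,fx=4,fy=4,interpolation=cv2.INTER_CUBIC))
```

```text
(no output)
```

View pics/c1.png

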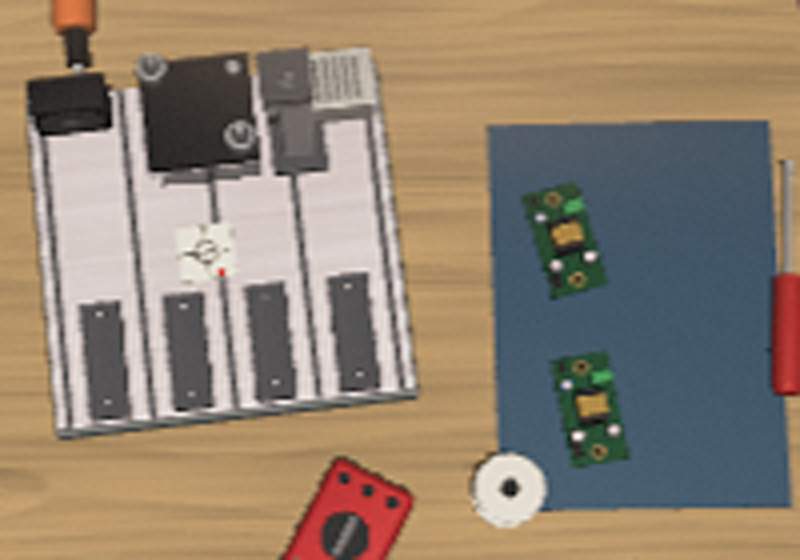

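View pics/c2.png

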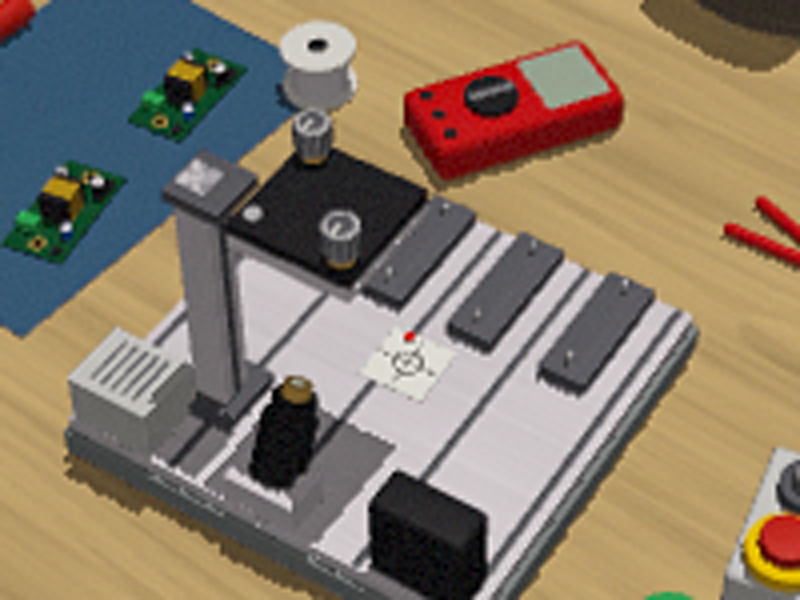

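Crop c1 shows exactly two green boards with orange-brown transformers, A at crop (568,236) and B at (592,405). Their holes are at (553,200)/(577,281) and (582,367)/(598,450). The nest pins are bright specks on the dark rests, the knobs are at (151,67) and (239,134), the ring is at (207,252) and the dot at (221,272). c2 shows the same two boards, the knobs and the dot at (409,337).

```bash
cat > h.py <<'E'
import numpy as np,cv2
from plant import telemetry,viewer
from scipy.optimize import least_squares
C={n:viewer.camera_info(n) for n in("top","scene")}
def ray(n,p,z):
    c=C[n];d=c["extrinsics"][:3,:3]@np.linalg.solve(c["intrinsics"],[p[0],p[1],1.]);o=c["extrinsics"][:3,3]
    return (o+d*(z-o[2])/d[2])[:2]
def proj(n,P):
    c=C[n];q=c["extrinsics"][:3,:3].T@(np.array(P,float)-c["extrinsics"][:3,3]);q=c["intrinsics"]@q
    return q[:2]/q[2]
def snap(n): return cv2.cvtColor(viewer.snapshot(n),cv2.COLOR_RGB2BGR)
def cen(w,p,r):
    "weighted centroid of map w round p"
    for _ in range(3):
        x,y=int(round(p[0])),int(round(p[1]));s=w[y-r:y+r+1,x-r:x+r+1].astype(float)
        Y,X=np.mgrid[y-r:y+r+1,x-r:x+r+1];p=np.array([(s*X).sum(),(s*Y).sum()])/s.sum()
    return p
def red(im):
    b,g,r=[im[:,:,i].astype(float) for i in range(3)];return np.clip(r-np.maximum(b,g)-40,0,None)
def fit2(pts):
    "pts {(model xyz):(cam,pix)} rigid planar fit -> x,y,yaw"
    f=lambda q:np.concatenate([proj(n,[q[0]+np.cos(q[2])*m[0]-np.sin(q[2])*m[1],q[1]+np.sin(q[2])*m[0]+np.cos(q[2])*m[1],m[2]])-p for m,n,p in pts])
    s=least_squares(f,[.5,0,0]);return s.x,s.fun.reshape(-1,2)
E
python3 - <<'E'
from h import *
I={n:cv2.imread(f"pics/{n}0.png") for n in C}
def o(n,x,y): return np.array([(x+.5)/4-.5+(200 if n=="top" else 170),(y+.5)/4-.5+(130 if n=="top" else 190)])
def pk(n,x,y,r=2):
    g=cv2.cvtColor(I[n],cv2.COLOR_BGR2GRAY).astype(float);p=o(n,x,y);a,b=int(round(p[0])),int(round(p[1]))
    w=np.clip(g-np.median(g[b-3:b+4,a-3:a+4])-15,0,None)
    return cen(w,p,r)
zp=.0555
N=[(-.07,.102-.068*i) for i in range(4)]
top={};top[0]=[(118,306),(108,403)];top[1]=[(183,299),(191,396)];top[2]=[(265,297),(275,382)];top[3]=[(347,288),(361,377)]
T=[]
for i,(a,b) in top.items():
    for s,q in((1,a),(-1,b)):
        p=pk("top",*q); print("top pin",i,s,o("top",*q).round(1),p.round(2)); T.append(((N[i][0]+s*.036,N[i][1],zp),"top",p))
K=[((.045,-.03,.252),"top",o("top",239,133)),((.105,.03,.252),"top",o("top",151,67))]
S=[]
for i,s,q in[(2,1,(477,314)),(1,-1,(532,243)),(0,1,(570,356)),(0,-1,(626,284)),(3-1,-1,(446,207)),(2,1,(389,271)),(1,1,(477,314))][2:]+[(1,-1,(532,243))]:
    p=pk("scene",*q); print("sc pin",i,s,o("scene",*q).round(1),p.round(2)); S.append(((N[i][0]+s*.036,N[i][1],zp),"scene",p))
KS=[((.045,-.03,.252),"scene",o("scene",313,122)),((.105,.03,.252),"scene",o("scene",341,222))]
for nm,L in(("top",T),("topK",K),("sc",S),("scK",KS),("all",T+S)):
    q,r=fit2(L);print(nm,q[:2].round(4),np.degrees(q[2]).round(2),r.round(1).tolist())
for n,mk in(("top",(207,252)),("scene",(408,362))):
    d=cen(red(I[n]),o(n,*((221,272) if n=="top" else(409,337))),3)
    print(n,"dot",d,ray(n,d,.0365),"mark",ray(n,o(n,*mk),.0385))
for nm,t in(("A",[(553,200),(577,281),(568,236)]),("B",[(582,367),(598,450),(592,405)])):
    h=[ray("top",o("top",*p),z) for p,z in zip(t,(.003,.003,.025))]
    print(nm,np.round(h,4).tolist(),"mid",(h[0]+h[1])/2,"len",np.linalg.norm(h[0]-h[1]),"yaw",np.degrees(np.arctan2(*(h[0]-h[1])[::-1])))
cv2.imwrite("pics/c3.png",np.hstack([cv2.resize(I["top"][180:250,125:200],None,fx=5,fy=5,interpolation=cv2.INTER_CUBIC),cv2.resize(I["scene"][290:360,345:430],None,fx=5,fy=5,interpolation=cv2.INTER_CUBIC)]))
E
```

```text
top pin 0 1 [229.1 206.1] [231.56 204.9 ]
top pin 0 -1 [226.6 230.4] [226.43 230.  ]
top pin 1 1 [245.4 204.4] [244.88 201.25]
top pin 1 -1 [247.4 228.6] [247.41 228.  ]
top pin 2 1 [265.9 203.9] [266. 204.]
top pin 2 -1 [268.4 225.1] [268.42 225.  ]
top pin 3 1 [286.4 201.6] [286.39 200.97]
top pin 3 -1 [289.9 223.9] [289.44 223.  ]
sc pin 0 1 [312.1 278.6] [312.05 278.09]
sc pin 0 -1 [326.1 260.6] [327.16 258.23]
sc pin 2 -1 [281.1 241.4] [282.49 238.45]
sc pin 2 1 [266.9 257.4] [266.55 256.82]
sc pin 1 1 [288.9 268.1] [289.   267.71]
sc pin 1 -1 [302.6 250.4] [304.28 247.44]
top [0.5594 0.0236] 3.33 [[-6.0, 1.2], [0.4, -2.2], [1.5, 3.3], [0.4, -1.7], [1.2, -1.0], [0.4, -0.3], [1.7, 0.5], [0.3, 0.2]]
topK [0.5566 0.0288] 6.2 [[0.3, 0.2], [-0.3, -0.2]]
sc [0.5574 0.0297] 5.39 [[0.5, -1.1], [-0.8, 1.0], [-0.5, 1.1], [0.8, -0.9], [0.5, -1.5], [-0.5, 1.7]]
scK [0.5609 0.0316] 5.8 [[-0.1, -0.5], [0.1, 0.4]]
all [0.558  0.0267] 4.3 [[-6.7, 2.1], [0.0, -1.3], [0.8, 3.9], [0.0, -1.1], [0.5, -0.7], [-0.0, -0.0], [0.9, 0.4], [-0.1, 0.1], [-0.8, -0.9], [-1.6, 1.4], [-0.7, 0.9], [0.1, -1.3], [-0.5, -1.6], [-1.0, 1.8]]
top dot [254.88842975 197.57438017] [0.55063062 0.02876791] mark [0.56713402 0.04016976]
scene dot [271.9367284 273.5308642] [0.55420152 0.02943877] mark [0.57352894 0.04379123]
A [[0.6157, -0.2505], [0.5453, -0.268], [0.5789, -0.2594]] mid [ 0.58050664 -0.2592916 ] len 0.07254004374979037 yaw 13.951629808558884
B [[0.472, -0.2693], [0.4022, -0.2797], [0.4363, -0.2736]] mid [ 0.43712957 -0.27453188] len 0.07055096938120592 yaw 8.494069764202187
```

View pics/c3.png

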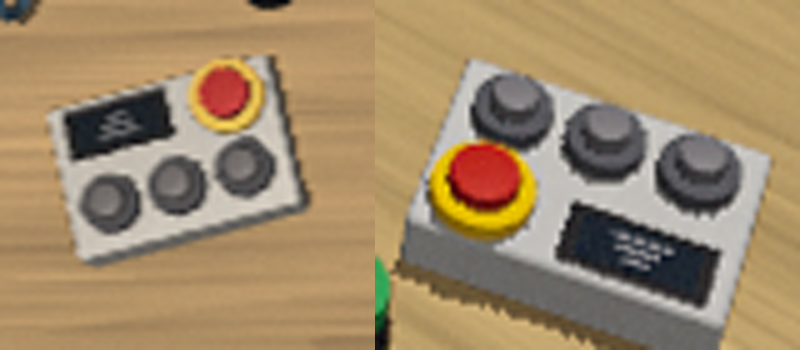

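The key box has its three grey keys at crop (110,203), (177,183) and (244,165) in the top view, with the red stop behind the right key. I'm moving towards the boards now and will refine the station on the way.

Emit:
{"fn": "carry_out", "kwargs": {"rows": [[0.31,0.356,-0.1,0,0,1.3],[0.31,0.356,-0.1,0,0,1.3],[0.31,0.356,-0.1,0,0,1.3],[0.31,0.356,-0.1,0,0,1.3],[0.31,0.356,-0.1,0,0,1.3],[0.31,0.356,-0.1,0,0,1.3],[0.31,0.356,-0.1,0,0,1.3],[0.31,0.356,-0.1,0,0,1.3]], "grip": 1}}

```text
clock: 1.1
tool_pos: [0.4002, 0.1924, 0.3272]
orientation: [-180.0, 0.0, -94.5]
force: [0.5, 0.2, 0.6]
opening: 0.0876
gripper_force: 0.0
```

```bash
cat >> h.py <<'E'
def go(x,y,z,yaw):
    "shift and turn from the present pose, tool axes, to TCP x,y,z and yaw(deg)"
    from scipy.spatial.transform import Rotation as R
    s=telemetry.get_obs();r=R.from_euler("xyz",s["orientation"],degrees=True);t=R.from_euler("xyz",[180,0,yaw],degrees=True)
    print("pose",s["tool_pos"].round(4),s["orientation"].round(2),"t",round(s["clock"],2),"j",s["joint_pos"].round(0),"F",s["force"].round(1),"open",round(s["opening"],4))
    print("go",r.inv().apply(np.array([x,y,z])-s["tool_pos"]).round(4),(r.inv()*t).as_rotvec().round(4))
E
python3 - <<'E'
from h import *
I={n:cv2.imread(f"pics/{n}0.png") for n in C}
L=[]
N=[(-.07,.102-.068*i) for i in range(4)]
q0=(.557,.0295,np.radians(5.8))
for n in C:
    g=cv2.cvtColor(I[n],cv2.COLOR_BGR2GRAY);m=(g<95).astype(np.uint8)
    m=cv2.morphologyEx(m,cv2.MORPH_OPEN,np.ones((3,3)))
    for i in range(4):
        c,s=np.cos(q0[2]),np.sin(q0[2]);p=proj(n,[q0[0]+c*N[i][0]-s*N[i][1],q0[1]+s*N[i][0]+c*N[i][1],.048])
        k,lab,st,ce=cv2.connectedComponentsWithStats(m);l=lab[int(p[1]),int(p[0])]
        if l==0: print(n,i,"none");continue
        cn=max(cv2.findContours((lab==l).astype(np.uint8),0,1)[0],key=cv2.contourArea)
        (u,v),wh,a=cv2.minAreaRect(cn);print(n,i,p.round(1),(round(u,1),round(v,1)),np.round(wh,1),round(a,1),st[l,4],ray(n,(u,v),.047).round(4))
        L.append(((N[i][0],N[i][1],.047),n,np.array([u,v])))
for n in C:
    l=[x for x in L if x[1]==n]
    if len(l)>1:
        q,r=fit2(l);print(n,q[:2].round(4),np.degrees(q[2]).round(2),r.round(1).tolist())
# boards in scene view
hs=cv2.cvtColor(I["scene"],cv2.COLOR_BGR2HSV)
for n in C:
    hs=cv2.cvtColor(I[n],cv2.COLOR_BGR2HSV)
    tr=cv2.inRange(hs,(10,90,120),(28,255,255));gr=cv2.inRange(hs,(40,90,30),(85,255,255))
    for b in((.5805,-.2593),(.4371,-.2745)):
        p=proj(n,[*b,.003]);w=gr.copy();M=np.zeros_like(w);cv2.circle(M,(int(p[0]),int(p[1])),24,255,-1)
        w=cv2.morphologyEx(w&M,cv2.MORPH_CLOSE,np.ones((7,7)));cn=max(cv2.findContours(w,0,1)[0],key=cv2.contourArea);R=cv2.minAreaRect(cn)
        bx=np.array([ray(n,q,.003) for q in cv2.boxPoints(R)]);e=[bx[1]-bx[0],bx[2]-bx[1]];e=max(e,key=np.linalg.norm)
        print(n,b,"green mid",bx.mean(0).round(4),"len",np.linalg.norm(e).round(3),"yaw",np.degrees(np.arctan2(e[1],e[0])).round(1))
# box keys
def o(x,y): return np.array([(x+.5)/5-.5+125,(y+.5)/5-.5+180])
def o2(x,y): return np.array([(x-375+.5)/5-.5+345,(y+.5)/5-.5+290])
k=[ray("top",o(*p),.058) for p in((107,202),(175,183),(242,163))];print("keys",np.round(k,4).tolist(),"estop",ray("top",o(224,92),.058))
k=[ray("scene",o2(*p),.058) for p in((699,160),(606,122),(516,93))];print("keys",np.round(k,4).tolist())
go(.58,-.259,.12,-166)
E
```

```text
top 0 [225.7 219.3] (226.0, 220.1) [28.2  9.6] 85.2 258 [0.4745 0.1228]
top 1 [246.4 216.9] (246.8, 217.6) [28.4  9.5] 83.3 254 [0.4818 0.055 ]
top 2 [267.2 214.5] (267.5, 215.2) [28.3  9.6] 84.6 257 [ 0.4887 -0.0125]
top 3 [287.9 212.1] (288.0, 213.1) [28.   9.6] 82.4 255 [ 0.4944 -0.0793]
scene 0 [319.4 269.5] (318.6, 273.2) [13.1 32.9] 37.9 300 [0.4878 0.1288]
scene 1 [296.6 259.3] (294.8, 263.6) [12.6 30.8] 37.4 242 [0.4983 0.061 ]
scene 2 [274.7 249.4] (276.4, 251.3) [10.2 22. ] 40.6 160 [ 0.4925 -0.004 ]
scene 3 [253.5 240. ] (198.0, 237.5) [119.5 106.7] 42.8 7192 [ 0.5824 -0.2062]
top [0.5545 0.0284] 5.63 [[-0.1, -0.1], [-0.1, 0.1], [-0.1, 0.1], [0.2, -0.1]]
scene [0.5826 0.0243] 20.53 [[-9.2, -7.4], [-10.6, -3.5], [-16.9, 3.2], [37.5, 11.5]]
top (0.5805, -0.2593) green mid [ 0.5799 -0.2596] len 0.089 yaw -166.0
top (0.4371, -0.2745) green mid [ 0.4369 -0.275 ] len 0.092 yaw -171.3
scene (0.5805, -0.2593) green mid [ 0.5865 -0.2593] len 0.106 yaw -163.4
scene (0.4371, -0.2745) green mid [ 0.4434 -0.2723] len 0.105 yaw -171.9
keys [[0.4772, 0.3815], [0.489, 0.3376], [0.5015, 0.2943]] estop [0.54904785 0.30717739]
keys [[0.4906, 0.3851], [0.4976, 0.3404], [0.5086, 0.2985]]
pose [0.4002 0.1924 0.3272] [-1.7997e+02  4.0000e-02 -9.4530e+01] t 1.1 j [ 51.  -5. -17.  -0. -78. -56.] F [0.5 0.2 0.6] open 0.0876
go [ 0.4359 -0.2148  0.207 ] [1.0000e-04 9.0000e-04 1.2474e+00]
```

Emit:
{"fn": "carry_out", "kwargs": {"rows": [[0.436,-0.215,0.207,0,0,1.247],[0.436,-0.215,0.207,0,0,1.247],[0.436,-0.215,0.207,0,0,1.247],[0.436,-0.215,0.207,0,0,1.247],[0.436,-0.215,0.207,0,0,1.247],[0.436,-0.215,0.207,0,0,1.247],[0.436,-0.215,0.207,0,0,1.247],[0.436,-0.215,0.207,0,0,1.247]]}}

```text
clock: 2.1
tool_pos: [0.5719, -0.2341, 0.1295]
orientation: [180.0, -0.0, -165.9]
force: [1.4, 1.3, 0.7]
opening: 0.0882
gripper_force: 0.0
```

Emit:
{"fn": "carry_out", "kwargs": {"rows": [[0,0,0,0,0,0]]}}

```text
clock: 2.22
tool_pos: [0.5703, -0.2353, 0.1267]
orientation: [179.9, -0.3, -166.1]
force: [-0.8, 0.1, 0.7]
opening: 0.0875
gripper_force: 0.0
```

Run:
```python
from h import *
a=snap("top");b=snap("scene");cv2.imwrite("pics/top1.png",a);cv2.imwrite("pics/scene1.png",b)
cv2.imwrite("pics/c4.png",np.hstack([cv2.resize(a[150:260,310:410],(400,440)),cv2.resize(b[150:260,140:240],(400,440))]))
go(.58,-.2593,.008,-166)
```

```text
pose [ 0.5708 -0.2328  0.1295] [ 1.7995e+02 -1.2000e-01 -1.6590e+02] t 2.33 j [ -4.  20. -14.  -0. -56. -72.] F [-0.5  0.6  0.1] open 0.0872
go [-0.0027 -0.028   0.1214] [ 0.0008 -0.0022  0.0017]
```

View pics/c4.png

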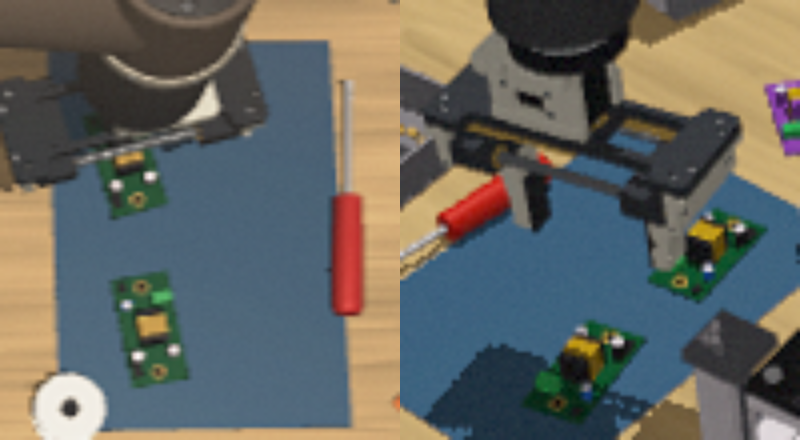

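Boards A and B are undisturbed, and the gripper is above A and slightly short of it. I'll line up and go lower.

Emit:
{"fn": "carry_out", "kwargs": {"rows": [[-0.003,-0.027,0.03,0,0,0],[-0.003,-0.027,0.07,0,0,0],[-0.003,-0.027,0.07,0,0,0],[-0.003,-0.027,0.07,0,0,0]]}}

```text
clock: 2.82
tool_pos: [0.5821, -0.257, 0.0628]
orientation: [-179.9, 0.1, -165.7]
force: [0.6, -0.0, 0.2]
opening: 0.0877
gripper_force: 0.0
```

Run:
```python
from h import *
for i in range(3):
    a=snap("top");b=snap("scene");go(.58,-.2593,.008,-166)
P=telemetry.get_obs()["tool_pos"];print(proj("scene",P),proj("top",P),proj("scene",[.58,-.2593,.003]))
cv2.imwrite("pics/scene2.png",b);x=b[170:270,150:250].copy()
cv2.imwrite("pics/c5.png",np.hstack([cv2.resize(x,(400,400)),cv2.resize(a[160:260,310:410],(400,400))]))
```

```text
pose [ 0.5825 -0.2572  0.0632] [-179.91    0.18 -165.72] t 2.92 j [ -6.  25. -16.   0. -49. -69.] F [-0.5  0.3  0.6] open 0.0876
go [ 0.0031 -0.0013  0.0552] [-0.0016  0.0032  0.0048]
pose [ 0.5821 -0.2574  0.0626] [-1.7993e+02  1.6000e-01 -1.6576e+02] t 3.02 j [ -6.  25. -16.   0. -49. -69.] F [0.3 0.  0.9] open 0.0878
go [ 0.0027 -0.0012  0.0546] [-0.0012  0.0027  0.0042]
pose [ 0.5816 -0.2576  0.0619] [-1.7996e+02  1.0000e-01 -1.6578e+02] t 3.12 j [ -6.  25. -16.   0. -49. -69.] F [-0.7  0.2 -0.1] open 0.0878
go [ 0.0021 -0.0012  0.0539] [-0.0007  0.0017  0.0038]
[184.28197779 225.54701274] [342.23745093 185.10508217] [186.75275692 240.10673871]
```

View pics/c5.png

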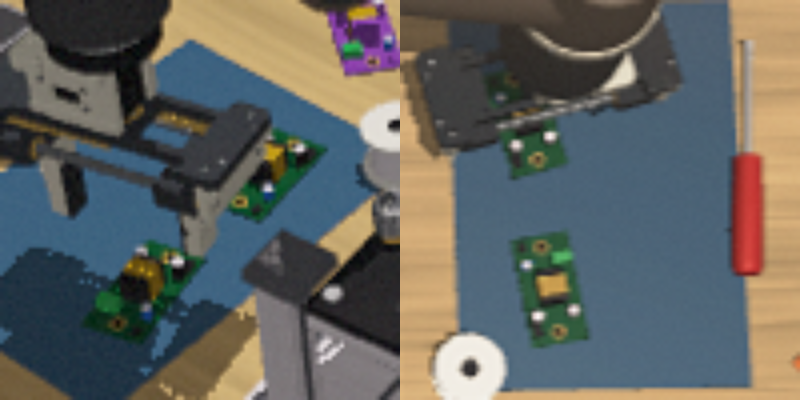

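The fingers straddle board A's transformer, so I'll descend and grip.

Emit:
{"fn": "carry_out", "kwargs": {"rows": [[0.002,-0.001,0.03,0,0,0.003],[0.002,-0.001,0.045,0,0,0.003],[0.002,-0.001,0.054,0,0,0.003],[0.002,-0.001,0.054,0,0,0.003],[0.002,-0.001,0.054,0,0,0.003]]}}

```text
clock: 3.75
tool_pos: [0.5799, -0.2592, 0.0073]
orientation: [-180.0, 0.0, -166.0]
force: [0.3, 0.4, 0.1]
opening: 0.0874
gripper_force: 0.0
```

Emit:
{"fn": "carry_out", "kwargs": {"rows": [[0,0,0,0,0,0],[0,0,0,0,0,0],[0,0,0,0,0,0],[0,0,0,0,0,0],[0,0,0,0,0,0],[0,0,0,0,0,0],[0,0,0,0,0,0],[0,0,0,0,0,0]], "grip": -1}}

```text
clock: 4.75
tool_pos: [0.5793, -0.2591, 0.0066]
orientation: [180.0, -0.0, -166.0]
force: [0.1, -0.2, -0.4]
opening: 0.0218
gripper_force: 30.0
```

Emit:
{"fn": "carry_out", "kwargs": {"rows": [[0,0,-0.05,0,0,0],[0,0,-0.1,0,0,0],[0,0,-0.13,0,0,0],[0,0,-0.13,0,0,0]]}}

```text
clock: 5.25
tool_pos: [0.5809, -0.2595, 0.1397]
orientation: [-179.9, 0.3, -166.0]
force: [0.7, 0.9, -1.7]
opening: 0.0217
gripper_force: 30.0
```

Emit:
{"fn": "carry_out", "kwargs": {"rows": [[0.005,0.05,0,0,0,0.03],[0.011,0.1,0,0,0,0.06],[0.017,0.15,0,0,0,0.1],[0.023,0.2,0,0,0,0.143],[0.0285,0.24,0,0,0,0.143],[0.0285,0.2616,0,0,0,0.143],[0.0285,0.2616,0,0,0,0.143],[0.0285,0.2616,0,0,0,0.143]]}}

```text
clock: 6.25
tool_pos: [0.488, -0.0126, 0.1361]
orientation: [-180.0, -0.1, -174.2]
force: [-0.7, 0.6, -1.3]
opening: 0.022
gripper_force: 30.0
```

Run:
```python
from h import *
a=snap("top");b=snap("scene");cv2.imwrite("pics/top3.png",a);cv2.imwrite("pics/scene3.png",b)
go(.4893,-.0124,.075,-174.2)
cv2.imwrite("pics/c6.png",np.hstack([cv2.resize(b[170:300,230:350],None,fx=3.3,fy=4),cv2.resize(a[150:280,210:330],None,fx=3.3,fy=4)]))
```

```text
pose [ 0.4882 -0.0129  0.1362] [-1.7999e+02 -5.0000e-02 -1.7422e+02] t 6.35 j [  22.    8.  -30.   -0.  -53. -106.] F [ 1.2  0.8 -1.3] open 0.0216
go [-0.0012  0.0004  0.0612] [-0.0002 -0.0009 -0.0004]
```

View pics/c6.png

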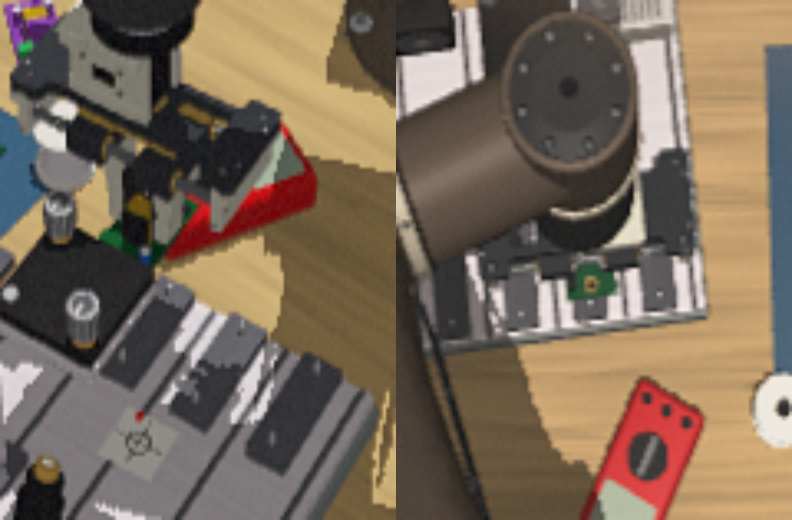

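The board is held level, with its front hole visible at top-view crop (591,283). I'll lower it to just above the pins and measure hole against pin in the same camera.

Emit:
{"fn": "carry_out", "kwargs": {"rows": [[-0.001,0,0.03,0,0,0],[-0.001,0,0.061,0,0,0],[-0.001,0,0.061,0,0,0],[-0.001,0,0.061,0,0,0],[-0.001,0,0.061,0,0,0]]}}

```text
clock: 6.98
tool_pos: [0.4902, -0.0121, 0.0769]
orientation: [180.0, 0.1, -174.2]
force: [0.8, 0.7, -1.7]
opening: 0.022
gripper_force: 30.0
```

Run:
```python
from h import *
a=snap("top");b=snap("scene");cv2.imwrite("pics/top4.png",a);cv2.imwrite("pics/scene4.png",b)
go(.4893,-.0124,.0548,-174.2)
a0=cv2.imread("pics/top0.png");b0=cv2.imread("pics/scene0.png")
f=lambda x:cv2.resize(x,(390,300),interpolation=cv2.INTER_CUBIC)
cv2.imwrite("pics/c7.png",np.vstack([np.hstack([f(a[190:230,245:297]),f(a0[190:230,245:297])]),np.hstack([f(b[225:281,240:313]),f(b0[225:281,240:313])])]))
```

```text
pose [ 0.49   -0.012   0.0767] [ 1.7998e+02  1.1000e-01 -1.7417e+02] t 7.08 j [  22.   12.  -34.    0.  -44. -106.] F [ 0.7 -0.1 -0.1] open 0.0214
go [ 0.0007 -0.0003  0.0219] [0.0004 0.0019 0.0005]
```

View pics/c7.png

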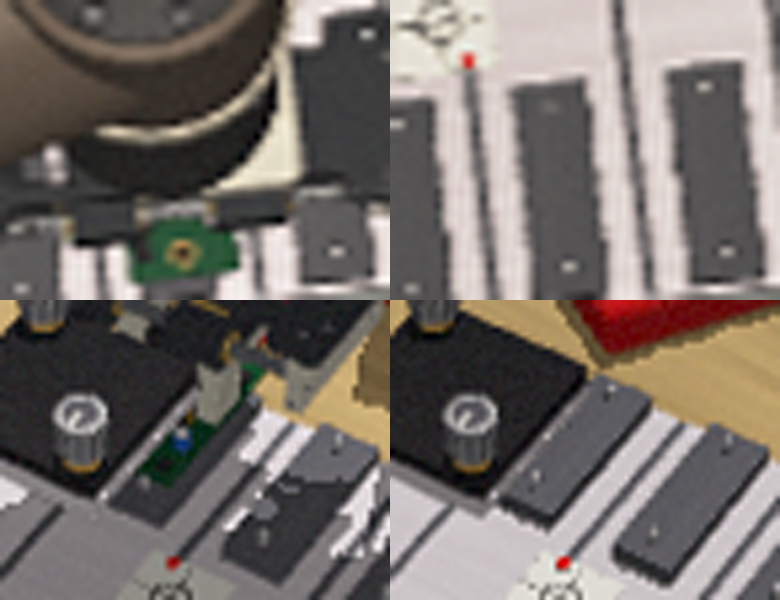

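Run:
```python
from h import *
h=ray("top",(268.7,223.17),.073);p=ray("top",(268.43,225.03),.056);p4=ray("top",(289.9,223.1),.056)
print("hole",h,"pin3",p,"shift",p-h)
y=np.radians(5.8);P=np.array([.4900,-.0120]);print("hole by tool",P-.036*np.array([np.cos(y),np.sin(y)]))
# station from pin picks, raw pix positions (c1 & c7)
o=lambda x,y:np.array([(x+.5)/4-.5+200,(y+.5)/4-.5+130])
T=[((-.106,.102,.056),"top",o(108,402)),((-.106,.034,.056),"top",o(191,395)),((-.106,-.034,.056),"top",np.array([268.43,225.03])),((-.106,-.102,.056),"top",np.array([289.9,223.1])),((-.034,-.102,.056),"top",np.array([286.4,201.1])),((-.034,-.034,.056),"top",np.array([265.9,203.7])),((-.034,.034,.056),"top",o(183,299)),((-.034,.102,.056),"top",o(97,309))]
q,r=fit2(T);print(q[:2],np.degrees(q[2]),r.round(1).tolist())
c,s=np.cos(q[2]),np.sin(q[2])
for i in range(4):
    n=(-.07,.102-.068*i);print(i+1,round(q[0]+c*n[0]-s*n[1],4),round(q[1]+s*n[0]+c*n[1],4))
```

```text
hole [ 0.4575243 -0.0166244] pin3 [ 0.4544957  -0.01530141] shift [-0.0030286   0.00132299]
hole by tool [ 0.45418429 -0.01563803]
[0.55685651 0.02857443] 5.1979734129682935 [[-0.2, -0.6], [-0.0, -1.1], [-0.1, 0.0], [-0.7, -0.2], [0.4, 0.1], [0.1, -0.3], [-0.1, 1.2], [0.6, 0.9]]
1 0.4779 0.1238
2 0.4841 0.0561
3 0.4902 -0.0116
4 0.4964 -0.0793
```

Emit:
{"fn": "carry_out", "kwargs": {"rows": [[0.003,0.001,0,0,0,0],[0.003,0.001,0.006,0,0,0],[0.003,0.001,0.012,0,0,0],[0.003,0.001,0.016,0,0,0],[0.003,0.001,0.016,0,0,0]]}}

```text
clock: 7.7
tool_pos: [0.4866, -0.0112, 0.0593]
orientation: [180.0, 0.0, -174.2]
force: [1.9, 2.1, -2.9]
opening: 0.022
gripper_force: 30.0
```

Emit:
{"fn": "carry_out", "kwargs": {"rows": [[0,0,0.002,0,0,0],[0,0,0.004,0,0,0],[0,0,0.004,0,0,0]]}}

```text
clock: 8.07
tool_pos: [0.4867, -0.0112, 0.0557]
orientation: [180.0, 0.0, -174.2]
force: [3.7, 2.1, -2.1]
opening: 0.0216
gripper_force: 30.0
```

Emit:
{"fn": "carry_out", "kwargs": {"rows": [[-0.0007,0.0004,0,0,0,0],[-0.0007,0.0004,0.001,0,0,0],[-0.0007,0.0004,0.0015,0,0,0],[-0.0007,0.0004,0.0015,0,0,0]]}}

```text
clock: 8.57
tool_pos: [0.4867, -0.0111, 0.0546]
orientation: [-180.0, -0.0, -174.2]
force: [-0.4, 1.7, 6.1]
opening: 0.0215
gripper_force: 30.0
```

It is seated, with light upward contact. I'll release and rise.

Emit:
{"fn": "carry_out", "kwargs": {"rows": [[0,0,0,0,0,0],[0,0,0,0,0,0],[0,0,0,0,0,0],[0,0,0,0,0,0],[0,0,-0.03,0,0,0],[0,0,-0.09,0,0,0],[0,0,-0.1,0,0,0],[0,0,-0.1,0,0,0]], "grip": 0.2}}

```text
clock: 9.57
tool_pos: [0.4871, -0.0108, 0.1547]
orientation: [180.0, 0.1, -174.2]
force: [0.5, -0.1, -1.3]
opening: 0.0523
gripper_force: 0.0
```

Run:
```python
from h import *
go(.437,-.2745,.07,-171.4)
```

```text
pose [ 0.4871 -0.0108  0.1547] [ 1.7996e+02  1.0000e-01 -1.7418e+02] t 9.57 j [  22.    6.  -28.   -0.  -55. -106.] F [ 0.5 -0.1 -1.3] open 0.0523
go [ 0.0768 -0.2573  0.0844] [ 0.0007  0.0018 -0.0485]
```

Emit:
{"fn": "carry_out", "kwargs": {"rows": [[-0.03,-0.06,0,0,0,0],[-0.08,-0.12,0,0,0,0],[-0.1,-0.15,0,0,0,0],[-0.1,-0.15,0,0,0,0]], "grip": 1}}

```text
clock: 10.07
tool_pos: [0.6021, -0.1528, 0.1504]
orientation: [180.0, -0.3, -174.4]
force: [-1.1, 0.2, -0.2]
opening: 0.0852
gripper_force: 0.0
```

Run:
```python
from h import *
a=snap("top");b=snap("scene");cv2.imwrite("pics/top5.png",a);cv2.imwrite("pics/scene5.png",b)
go(.437,-.2745,.07,-171.4)
cv2.imwrite("pics/c8.png",np.hstack([cv2.resize(a[180:270,210:380],None,fx=3,fy=4,interpolation=cv2.INTER_CUBIC)[:, :],cv2.resize(b[210:300,240:330],(280,360),interpolation=cv2.INTER_CUBIC)]))
```

```text
pose [ 0.6003 -0.1505  0.1514] [ 179.96   -0.25 -174.27] t 10.18 j [  4.  19. -12.  -0. -59. -88.] F [-0.8  0.3  0.4] open 0.0872
go [ 0.1745 -0.1071  0.0821] [ 0.0008 -0.0043 -0.0501]
```

View pics/c8.png

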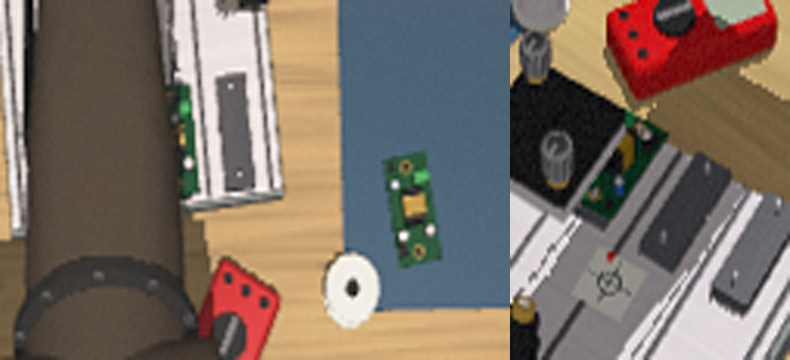

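Board A is seated on nest 3, and board B is unmoved at pixel (348,232). Going to B.

Emit:
{"fn": "carry_out", "kwargs": {"rows": [[0.05,-0.03,0,0,0,0],[0.1,-0.06,0.02,0,0,0],[0.15,-0.09,0.05,0,0,-0.05],[0.1745,-0.107,0.08,0,0,-0.05],[0.1745,-0.107,0.08,0,0,-0.05],[0.1745,-0.107,0.08,0,0,-0.05],[0.1745,-0.107,0.08,0,0,-0.05]]}}

```text
clock: 11.05
tool_pos: [0.4401, -0.2736, 0.075]
orientation: [-180.0, 0.1, -171.2]
force: [0.9, -0.3, 0.4]
opening: 0.0873
gripper_force: 0.0
```

Run:
```python
from h import *
go(.437,-.2745,.0075,-171.4)
```

```text
pose [ 0.4401 -0.2736  0.075 ] [-1.7996e+02  9.0000e-02 -1.7121e+02] t 11.05 j [-10.  15. -30.   0. -45. -71.] F [ 0.9 -0.3  0.4] open 0.0873
go [ 0.0033 -0.0004  0.0675] [-0.0007  0.0016  0.0033]
```

Emit:
{"fn": "carry_out", "kwargs": {"rows": [[0.003,-0.0005,0.03,0,0,0.003],[0.003,-0.0005,0.055,0,0,0.003],[0.003,-0.0005,0.067,0,0,0.003],[0.003,-0.0005,0.067,0,0,0.003],[0.003,-0.0005,0.067,0,0,0.003]]}}

```text
clock: 11.68
tool_pos: [0.4368, -0.2752, 0.008]
orientation: [-180.0, 0.1, -171.4]
force: [0.6, 0.4, 0.1]
opening: 0.0877
gripper_force: 0.0
```

Emit:
{"fn": "carry_out", "kwargs": {"rows": [[0,0,0,0,0,0],[0,0,0,0,0,0],[0,0,0,0,0,0],[0,0,0,0,0,0],[0,0,0,0,0,0],[0,0,0,0,0,0],[0,0,0,0,0,0],[0,0,0,0,0,0]], "grip": -1}}

```text
clock: 12.68
tool_pos: [0.4359, -0.2751, 0.0072]
orientation: [180.0, -0.0, -171.5]
force: [-0.1, -0.2, 0.1]
opening: 0.0217
gripper_force: 30.0
```

Emit:
{"fn": "carry_out", "kwargs": {"rows": [[0,0,-0.05,0,0,0],[0,0,-0.1,0,0,0],[0,0,-0.13,0,0,0],[0,0,-0.13,0,0,0]]}}

```text
clock: 13.18
tool_pos: [0.4374, -0.2756, 0.1397]
orientation: [-179.9, 0.3, -171.5]
force: [-0.3, 0.1, -1.9]
opening: 0.0216
gripper_force: 30.0
```

Run:
```python
from h import *
go(.4733,.1243,.077,-174.2)
```

```text
pose [ 0.4374 -0.2756  0.1397] [-179.89    0.27 -171.46] t 13.18 j [-10.  10. -26.   0. -54. -71.] F [-0.3  0.1 -1.9] open 0.0216
go [-0.0946  0.3902  0.0624] [-0.0019  0.0047  0.0478]
```

Emit:
{"fn": "carry_out", "kwargs": {"rows": [[-0.014,0.06,0,0,0,0],[-0.028,0.12,0,0,0,0],[-0.042,0.18,0,0,0,0],[-0.056,0.24,0,0,0,0.04],[-0.07,0.3,0,0,0,0.048],[-0.0946,0.36,0,0,0,0.048],[-0.0946,0.39,0,0,0,0.048],[-0.0946,0.39,0,0,0,0.048]]}}

```text
clock: 14.18
tool_pos: [0.471, 0.1263, 0.1358]
orientation: [-180.0, -0.1, -174.1]
force: [-0.3, -1.0, -1.0]
opening: 0.022
gripper_force: 30.0
```

Emit:
{"fn": "carry_out", "kwargs": {"rows": [[0,0,0.02,0,0,0],[0,0,0.05,0,0,0],[0,0,0.062,0,0,0],[0,0,0.062,0,0,0],[0,0,0.062,0,0,0],[0,0,0.062,0,0,0]]}}

```text
clock: 14.92
tool_pos: [0.4723, 0.1248, 0.0761]
orientation: [180.0, 0.1, -174.2]
force: [0.2, 0.3, -0.3]
opening: 0.0218
gripper_force: 30.0
```

Run:
```python
from h import *
a=snap("top");b=snap("scene");cv2.imwrite("pics/top6.png",a);cv2.imwrite("pics/scene6.png",b)
go(.4733,.1243,.077,-174.2)
a0=cv2.imread("pics/top0.png");b0=cv2.imread("pics/scene0.png")
f=lambda x:cv2.resize(x,(390,300),interpolation=cv2.INTER_CUBIC)
cv2.imwrite("pics/c9.png",np.vstack([np.hstack([f(a[195:235,210:262]),f(a0[195:235,210:262])]),np.hstack([f(b[240:296,284:357]),f(b0[240:296,284:357])])]))
```

```text
pose [0.4721 0.1248 0.0758] [ 1.7996e+02  7.0000e-02 -1.7422e+02] t 15.03 j [  38.   12.  -34.    0.  -44. -122.] F [-0.4  0.6 -1.7] open 0.0217
go [-0.0012 -0.0006 -0.0012] [ 0.0007  0.0012 -0.0004]
```

View pics/c9.png

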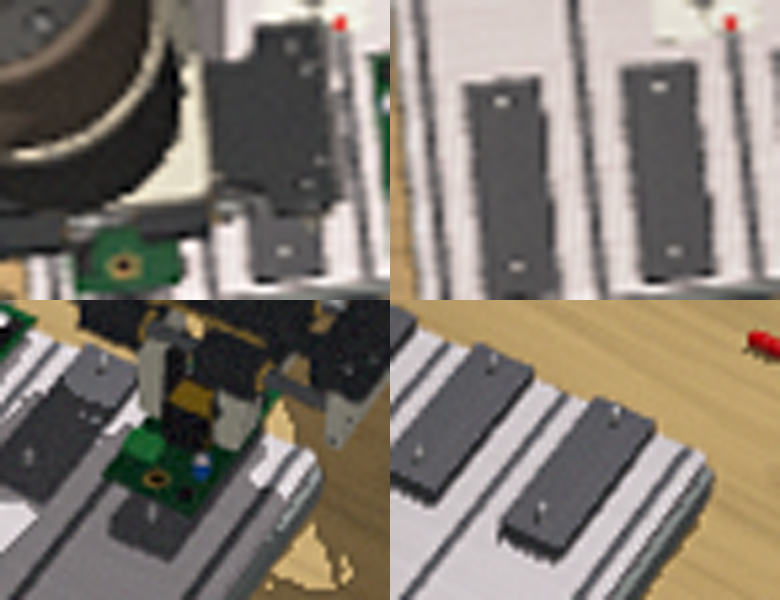

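Run:
```python
from h import *
print("top front",ray("top",(226.5,230.17),.056)-ray("top",(225.97,229.9),.0716))
print("scene back",ray("scene",(311.9,277.5),.0555)-ray("scene",(312.8,273.2),.0716))
```

```text
top front [ 0.00171586 -0.00011838]
scene back [ 0.00101852 -0.00133363]
```

Emit:
{"fn": "carry_out", "kwargs": {"rows": [[-0.0013,-0.0008,0,0,0,0],[-0.0013,-0.0008,0.006,0,0,0],[-0.0013,-0.0008,0.011,0,0,0],[-0.0013,-0.0008,0.015,0,0,0],[-0.0013,-0.0008,0.015,0,0,0]]}}

```text
clock: 15.65
tool_pos: [0.474, 0.1246, 0.06]
orientation: [180.0, 0.1, -174.2]
force: [5.3, 2.8, -5.0]
opening: 0.0214
gripper_force: 30.0
```

Emit:
{"fn": "carry_out", "kwargs": {"rows": [[-0.0006,0.0004,0,0,0,0],[-0.0006,0.0004,0.001,0,0,0],[-0.0006,0.0004,0.002,0,0,0],[-0.0006,0.0004,0.002,0,0,0]]}}

```text
clock: 16.15
tool_pos: [0.4741, 0.1246, 0.0584]
orientation: [180.0, 0.1, -174.2]
force: [4.8, 2.0, -0.5]
opening: 0.0217
gripper_force: 30.0
```

Emit:
{"fn": "carry_out", "kwargs": {"rows": [[-0.0008,0.0003,0.001,0,0,0],[-0.0008,0.0003,0.002,0,0,0],[-0.0008,0.0003,0.003,0,0,0],[-0.0008,0.0003,0.003,0,0,0]]}}

```text
clock: 16.65
tool_pos: [0.4742, 0.1246, 0.0551]
orientation: [-180.0, -0.0, -174.2]
force: [1.9, 0.6, 2.2]
opening: 0.0218
gripper_force: 30.0
```

Emit:
{"fn": "carry_out", "kwargs": {"rows": [[0,0,0.0008,0,0,0],[0,0,0.0008,0,0,0]]}}

```text
clock: 16.9
tool_pos: [0.4743, 0.1246, 0.0551]
orientation: [-180.0, -0.0, -174.2]
force: [-1.5, 1.5, 10.5]
opening: 0.0218
gripper_force: 30.0
```

Emit:
{"fn": "carry_out", "kwargs": {"rows": [[0,0,0,0,0,0],[0,0,0,0,0,0],[0,0,0,0,0,0],[0,0,0,0,0,0],[0,0,-0.03,0,0,0],[0,0,-0.09,0,0,0],[0,0,-0.15,0,0,0],[0,0,-0.2,0,0,0]], "grip": 0.2}}

```text
clock: 17.9
tool_pos: [0.4744, 0.1246, 0.2569]
orientation: [180.0, 0.1, -174.2]
force: [0.7, 0.8, 0.5]
opening: 0.0525
gripper_force: 0.0
```

Both boards are loaded. Next are the screws, so I'm moving over knob b with the wrist wound back for a long counter-clockwise stroke.

Emit:
{"fn": "carry_out", "kwargs": {"rows": [[0,0,-0.053,0,0,0],[-0.06,-0.025,-0.053,0,0,0.3],[-0.11,-0.05,-0.053,0,0,0.5],[-0.1755,-0.0736,-0.053,0,0,0.92],[-0.1755,-0.0736,-0.053,0,0,0.92],[-0.1755,-0.0736,-0.053,0,0,0.92],[-0.1755,-0.0736,-0.053,0,0,0.92],[-0.1755,-0.0736,-0.053,0,0,0.92]], "grip": 0.5}}

```text
clock: 18.9
tool_pos: [0.6562, 0.0692, 0.3074]
orientation: [-180.0, -0.0, 133.3]
force: [0.3, -0.1, -0.4]
opening: 0.0657
gripper_force: 0.0
```

```bash
cat >> h.py <<'E'
YAW=np.radians(5.6)
def markpos(n,im,z=.038,guess=None):
    "ring centre: hough-free; dark pixels within 10 mm of guess on the tile"
    g=cv2.cvtColor(im,cv2.COLOR_BGR2GRAY).astype(float)
    p=np.array(guess);w=np.clip(170-g,0,None)*(red(im)<5);return cen(w,p,3)
E
python3 - <<'E'
from h import *
for n in C:
    im=cv2.imread(f"pics/{n}0.png");k=8
    o=(lambda x,y:((x+.5)/4-.5+200,(y+.5)/4-.5+130)) if n=="top" else (lambda x,y:((x+.5)/4-.5+170,(y+.5)/4-.5+190))
    m0=o(*((207,252) if n=="top" else (408,362)));d0=o(*((221,272) if n=="top" else (409,337)))
    m=markpos(n,im,guess=m0);d=cen(red(im),d0,3)
    v=ray(n,d,.038)-ray(n,m,.038);c,s=np.cos(YAW),np.sin(YAW)
    print(n,m0,m,d,"mark",ray(n,m,.038),"dot-mark station",np.round([c*v[0]+s*v[1],-s*v[0]+c*v[1]],4))
go(.6566,.0691,.27,133)
E
```

```text
top (251.375, 192.625) [249.87923729 193.07627119] [254.88842975 197.57438017] mark [0.56580723 0.04514948] dot-mark station [-0.0171 -0.0149]
scene (271.625, 280.125) [272.18493151 280.35273973] [271.9367284 273.5308642] mark [0.57291819 0.04511414] dot-mark station [-0.019 -0.013]
pose [0.6562 0.0692 0.3074] [-180.     -0.    133.29] t 18.9 j [  23.   17.    6.   -0.  -79. -160.] F [ 0.3 -0.1 -0.4] open 0.0657
go [-0.0004  0.0002  0.0374] [-0.0001 -0.0001  0.005 ]
```

Emit:
{"fn": "carry_out", "kwargs": {"rows": [[0,0,0.03,0,0,0],[0,0,0.06,0,0,0],[0,0,0.072,0,0,0],[0,0,0.072,0,0,0],[0,0,0.072,0,0,0]]}}

```text
clock: 19.52
tool_pos: [0.6571, 0.0693, 0.2369]
orientation: [179.9, 0.1, 133.1]
force: [-1.2, 0.2, -0.2]
opening: 0.0657
gripper_force: 0.0
```

Emit:
{"fn": "carry_out", "kwargs": {"rows": [[0,0,0,0,0,0],[0,0,0,0,0,0],[0,0,0,0,0,0],[0,0,0,0,0,0],[0,0,0,0,0,0],[0,0,0,0,0,0]], "grip": -1}}

```text
clock: 20.27
tool_pos: [0.659, 0.0715, 0.2355]
orientation: [179.6, 0.1, 133.1]
force: [8.3, 6.6, -4.1]
opening: 0.0213
gripper_force: 30.0
```

Emit:
{"fn": "carry_out", "kwargs": {"rows": [[0,0.003,0,0,0,0],[0,0.003,0,0,0,0],[0,0.003,0,0,0,0]]}}

```text
clock: 20.65
tool_pos: [0.659, 0.0715, 0.2355]
orientation: [179.9, 0.0, 133.1]
force: [3.2, 2.2, -0.4]
opening: 0.0208
gripper_force: 30.0
```

Emit:
{"fn": "carry_out", "kwargs": {"rows": [[0,0.001,0,0,0,-0.18],[0,0.001,0,0,0,-0.36],[0,0.001,0,0,0,-0.54],[0,0.001,0,0,0,-0.72],[0,0.001,0,0,0,-0.9],[0,0.001,0,0,0,-1.08],[0,0.001,0,0,0,-1.26],[0,0.001,0,0,0,-1.44]]}}

```text
clock: 21.65
tool_pos: [0.659, 0.071, 0.2355]
orientation: [-180.0, -0.1, -144.1]
force: [0.7, -1.4, 0.8]
opening: 0.0209
gripper_force: 30.0
```

Emit:
{"fn": "carry_out", "kwargs": {"rows": [[0,0,0,0,0,-0.13],[0,0,0,0,0,-0.13]]}}

```text
clock: 21.9
tool_pos: [0.6591, 0.071, 0.2355]
orientation: [-180.0, -0.1, -137.1]
force: [0.5, -3.1, 0.8]
opening: 0.0208
gripper_force: 30.0
```

Emit:
{"fn": "carry_out", "kwargs": {"rows": [[0,0,0,0,0,-0.18],[0,0,0,0,0,-0.36],[0,0,0,0,0,-0.54],[0,0,0,0,0,-0.72],[0,0,0,0,0,-0.9],[0,0,0,0,0,-1.08],[0,0,0,0,0,-1.26],[0,0,0,0,0,-1.44]]}}

```text
clock: 22.9
tool_pos: [0.6596, 0.071, 0.2355]
orientation: [180.0, -0.1, -54.4]
force: [2.9, -4.1, -1.1]
opening: 0.021
gripper_force: 30.0
```

Emit:
{"fn": "carry_out", "kwargs": {"rows": [[0,0,0,0,0,-0.18],[0,0,0,0,0,-0.36],[0,0,0,0,0,-0.54],[0,0,0,0,0,-0.72],[0,0,0,0,0,-0.9],[0,0,0,0,0,-1.08],[0,0,0,0,0,-1.26],[0,0,0,0,0,-1.44]]}}

```text
clock: 23.9
tool_pos: [0.6598, 0.0715, 0.2355]
orientation: [180.0, -0.0, 28.1]
force: [3.0, -1.1, -0.6]
opening: 0.0211
gripper_force: 30.0
```

Emit:
{"fn": "carry_out", "kwargs": {"rows": [[0,0,0,0,0,-0.18],[0,0,0,0,0,-0.36],[0,0,0,0,0,-0.54],[0,0,0,0,0,-0.72],[0,0,0,0,0,-0.9],[0,0,0,0,0,-1.08],[0,0,0,0,0,-1.2],[0,0,0,0,0,-1.2]]}}

```text
clock: 24.9
tool_pos: [0.6593, 0.0717, 0.2355]
orientation: [180.0, 0.0, 96.6]
force: [1.0, -0.2, 0.6]
opening: 0.0211
gripper_force: 30.0
```

```bash
cat >> h.py <<'E'
MK={"top":np.array([251.4,192.7]),"scene":np.array([271.7,280.1])}
def dotoff():
    for n in C:
        im=snap(n);m=MK[n];w=red(im);h=np.zeros_like(w);u,v=m.astype(int);h[v-14:v+15,u-14:u+15]=1;w=w*h
        if w.sum()<100: print(n,"dot hidden");continue
        d=cen(w,np.array(np.unravel_index(w.argmax(),w.shape))[::-1],2);q=ray(n,d,.038)-ray(n,m,.038);c,s=np.cos(YAW),np.sin(YAW)
        print(n,"dot px",d.round(1),"dot-mark station",np.round([c*q[0]+s*q[1],-s*q[0]+c*q[1]],4))
    return
E
python3 - <<'E'
from h import *
dotoff();go(.659,.071,.2355,0)
E
```

```text
top dot px [251.6 197.8] dot-mark station [-0.0172  0.0012]
scene dot px [275.5 275.3] dot-mark station [-0.0188 -0.0004]
pose [0.6593 0.0718 0.2355] [1.800e+02 1.000e-02 9.653e+01] t 25.0 j [ 23.  19.  -0.   0. -71. 164.] F [ 1.3 -0.9  0.5] open 0.0213
go [-0.0007 -0.0004 -0.    ] [1.0000e-04 1.0000e-04 1.6848e+00]
```

The dot's y offset is now about 0. I'll release b and go to knob a with the wrist wound forward for a clockwise stroke.

Emit:
{"fn": "carry_out", "kwargs": {"rows": [[0,0,0,0,0,0],[0,0,0,0,0,0],[0,0,0,0,0,0],[0,0,-0.03,0,0,0],[0,0,-0.05,0,0,0],[-0.0593,-0.0611,-0.05,0,0,0.13],[-0.0593,-0.0611,-0.05,0,0,0.13],[-0.0593,-0.0611,-0.05,0,0,0.13]], "grip": 0.4}}

```text
clock: 26.0
tool_pos: [0.605, 0.0047, 0.2862]
orientation: [179.9, -0.0, 89.3]
force: [0.4, 0.6, -0.3]
opening: 0.0615
gripper_force: 0.0
```

Run:
```python
from h import *
dotoff();go(.605,.006,.2355,89)
```

```text
top dot px [251.6 197.8] dot-mark station [-0.0172  0.0013]
scene dot px [275.5 275.3] dot-mark station [-0.0188 -0.0004]
pose [0.606  0.0059 0.2855] [ 1.7997e+02 -1.0000e-02  8.9350e+01] t 26.1 j [ 19.  12.  -3.  -0. -75. 160.] F [0.5 0.2 0. ] open 0.0615
go [ 0.    -0.001  0.05 ] [ 0.0005 -0.0002  0.0061]
```

Emit:
{"fn": "carry_out", "kwargs": {"rows": [[0,-0.001,0.03,0,0,0],[0,-0.001,0.05,0,0,0],[0,-0.001,0.05,0,0,0],[0,-0.001,0.05,0,0,0]]}}

```text
clock: 26.6
tool_pos: [0.6055, 0.0063, 0.236]
orientation: [180.0, 0.0, 89.4]
force: [0.7, -0.4, 0.3]
opening: 0.0613
gripper_force: 0.0
```

Emit:
{"fn": "carry_out", "kwargs": {"rows": [[0,0,0,0,0,0],[0,0,0,0,0,0],[0,0,0,0,0,0],[0,0,0,0,0,0],[0,0,0,0,0,0],[0,0,0,0,0,0]], "grip": -1}}

```text
clock: 27.35
tool_pos: [0.6056, 0.0058, 0.2356]
orientation: [179.9, -0.0, 89.3]
force: [5.6, -0.6, -1.7]
opening: 0.021
gripper_force: 30.0
```

Emit:
{"fn": "carry_out", "kwargs": {"rows": [[0,0.001,0,0,0,0.18],[0,0.001,0,0,0,0.36],[0,0.001,0,0,0,0.54],[0,0.001,0,0,0,0.72],[0,0.001,0,0,0,0.9],[0,0.001,0,0,0,1.08],[0,0.001,0,0,0,1.26],[0,0.001,0,0,0,1.44]]}}

```text
clock: 28.35
tool_pos: [0.6059, 0.0056, 0.2356]
orientation: [180.0, -0.0, 6.5]
force: [1.9, -0.3, -0.9]
opening: 0.0209
gripper_force: 30.0
```

Emit:
{"fn": "carry_out", "kwargs": {"rows": [[0,0,0,0,0,0.18],[0,0,0,0,0,0.36],[0,0,0,0,0,0.54],[0,0,0,0,0,0.72],[0,0,0,0,0,0.9],[0,0,0,0,0,1.08],[0,0,0,0,0,1.26],[0,0,0,0,0,1.44]]}}

```text
clock: 29.35
tool_pos: [0.6057, 0.0054, 0.2356]
orientation: [-180.0, -0.0, -76.0]
force: [2.0, -1.9, -0.0]
opening: 0.0211
gripper_force: 30.0
```

Emit:
{"fn": "carry_out", "kwargs": {"rows": [[0,0,0,0,0,0.18],[0,0,0,0,0,0.36],[0,0,0,0,0,0.54],[0,0,0,0,0,0.72],[0,0,0,0,0,0.9],[0,0,0,0,0,1.08],[0,0,0,0,0,1.26],[0,0,0,0,0,1.44]]}}

```text
clock: 30.35
tool_pos: [0.6055, 0.0055, 0.2356]
orientation: [-180.0, -0.0, -158.5]
force: [1.0, -1.4, 0.9]
opening: 0.021
gripper_force: 30.0
```

Emit:
{"fn": "carry_out", "kwargs": {"rows": [[0,0,0,0,0,0.18],[0,0,0,0,0,0.36],[0,0,0,0,0,0.54],[0,0,0,0,0,0.72],[0,0,0,0,0,0.9],[0,0,0,0,0,1.08],[0,0,0,0,0,1.2],[0,0,0,0,0,1.2]]}}

```text
clock: 31.35
tool_pos: [0.6055, 0.0057, 0.2356]
orientation: [-180.0, -0.0, 133.1]
force: [0.2, -0.3, 2.1]
opening: 0.0207
gripper_force: 30.0
```

Run:
```python
from h import *
dotoff();go(.605,.006,.2355,89)
```

```text
top dot px [250.9 194.1] dot-mark station [-0.0045  0.0022]
scene dot px [272.7 278.6] dot-mark station [-0.0054 -0.0006]
pose [0.6055 0.0056 0.2356] [-179.98   -0.    133.22] t 31.45 j [  19.   14.   -8.    0.  -69. -156.] F [-0.1  0.3  2.4] open 0.0211
go [ 0.0006 -0.0001  0.0001] [-3.000e-04  1.000e-04  7.718e-01]
```

I need about 5 mm more in +x, so I'll regrasp and turn a another 2.1 rad.

Emit:
{"fn": "carry_out", "kwargs": {"rows": [[0,0,0,0,0,0],[0,0,0,0,0,0],[0,0,0,0,0,0],[0,0,0,0,0,-0.18],[0,0,0,0,0,-0.36],[0,0,0,0,0,-0.54],[0,0,0,0,0,-0.72],[0,0,0,0,0,-0.9]], "grip": 0}}

```text
clock: 32.45
tool_pos: [0.6056, 0.0058, 0.2352]
orientation: [180.0, -0.0, -175.0]
force: [-0.1, -0.2, -0.3]
opening: 0.0439
gripper_force: 0.0
```

Emit:
{"fn": "carry_out", "kwargs": {"rows": [[0,0,0,0,0,-0.18],[0,0,0,0,0,-0.36],[0,0,0,0,0,-0.54],[0,0,0,0,0,-0.72],[0,0,0,0,0,-0.9],[0,0,0,0,0,-1.08],[0,0,0,0,0,-1.2],[0,0,0,0,0,-1.2]]}}

```text
clock: 33.45
tool_pos: [0.6056, 0.0058, 0.2353]
orientation: [180.0, -0.0, -106.7]
force: [-0.3, -0.6, -0.2]
opening: 0.0436
gripper_force: 0.0
```

Emit:
{"fn": "carry_out", "kwargs": {"rows": [[0,0,0,0,0,0],[0,0,0,0,0,0],[0,0,0,0,0,0],[0,0,0,0,0,0],[0,0,0,0,0,0],[0,0,0,0,0,0]], "grip": -1}}

```text
clock: 34.2
tool_pos: [0.6057, 0.0058, 0.2354]
orientation: [-180.0, 0.0, -106.6]
force: [-0.0, -0.0, -0.7]
opening: 0.0213
gripper_force: 30.0
```

Emit:
{"fn": "carry_out", "kwargs": {"rows": [[0,0,0,0,0,0.18],[0,0,0,0,0,0.36],[0,0,0,0,0,0.54],[0,0,0,0,0,0.72],[0,0,0,0,0,0.9],[0,0,0,0,0,1.08],[0,0,0,0,0,1.26],[0,0,0,0,0,1.44]]}}

```text
clock: 35.2
tool_pos: [0.6059, 0.0056, 0.2354]
orientation: [-180.0, 0.0, 170.5]
force: [1.9, -1.6, -1.3]
opening: 0.0211
gripper_force: 30.0
```

Emit:
{"fn": "carry_out", "kwargs": {"rows": [[0,0,0,0,0,0.18],[0,0,0,0,0,0.36],[0,0,0,0,0,0.54],[0,0,0,0,0,0.64],[0,0,0,0,0,0.64]]}}

```text
clock: 35.83
tool_pos: [0.6058, 0.0055, 0.2354]
orientation: [-180.0, 0.0, 134.2]
force: [2.2, -1.2, -1.2]
opening: 0.0208
gripper_force: 30.0
```

Run:
```python
from h import *
dotoff();go(.605,.006,.2355,89)
```

```text
top dot px [250.9 192.6] dot-mark station [0.0004 0.0018]
scene dot px [271.6 279.9] dot-mark station [-0.0006 -0.0006]
pose [0.6058 0.0055 0.2354] [-1.7999e+02  2.0000e-02  1.3434e+02] t 35.92 j [  19.   14.   -8.    0.  -69. -155.] F [ 1.5 -1.4 -2. ] open 0.021
go [ 0.0009 -0.0002 -0.0001] [1.000e-04 4.000e-04 7.913e-01]
```

The dot is within 2 mm of the mark in both views. I'll release, rise and travel to the left key with the fingers shut.

Emit:
{"fn": "carry_out", "kwargs": {"rows": [[0,0,0,0,0,0],[0,0,0,0,0,0],[0,0,0,0,0,0],[0,0,-0.03,0,0,0],[0,0,-0.06,0,0,0],[0,0,-0.06,0,0,0]], "grip": 0}}

```text
clock: 36.67
tool_pos: [0.6069, 0.006, 0.2982]
orientation: [179.8, 0.1, 134.2]
force: [-0.2, 0.4, -0.7]
opening: 0.0438
gripper_force: 0.0
```

Emit:
{"fn": "carry_out", "kwargs": {"rows": [[0.05,0.024,0,0,0,-0.15],[0.1,0.048,0,0,0,-0.3],[0.15,0.072,0,0,0,-0.45],[0.2,0.096,0,0,0,-0.6],[0.25,0.12,0,0,0,-0.75],[0.3,0.144,0,0,0,-0.9],[0.359,0.17,0,0,0,-1.075],[0.359,0.17,0,0,0,-1.075]], "grip": -1}}

```text
clock: 37.67
tool_pos: [0.4753, 0.3849, 0.2938]
orientation: [-180.0, -0.1, -163.8]
force: [-0.4, -0.6, -0.6]
opening: 0.0004
gripper_force: 0.0
```

Run:
```python
from h import *
dotoff();go(.479,.382,.075,-164.4)
a=snap("top");b=snap("scene")
cv2.imwrite("pics/c10.png",np.hstack([cv2.resize(a[180:245,205:305],(400,260),interpolation=cv2.INTER_CUBIC),cv2.resize(b[225:290,245:345],(400,260),interpolation=cv2.INTER_CUBIC)]))
```

```text
top dot px [250.8 192.6] dot-mark station [0.0004 0.0018]
scene dot px [271.6 279.8] dot-mark station [-0.0006 -0.0006]
pose [0.4765 0.3821 0.2944] [-1.7995e+02 -8.0000e-02 -1.6414e+02] t 37.77 j [  57.   13.   -2.   -0.  -76. -131.] F [ 0.2 -0.7 -0.5] open 0.0004
go [-0.0027 -0.0006  0.2194] [-0.0009 -0.0014  0.0045]
```

View pics/c10.png

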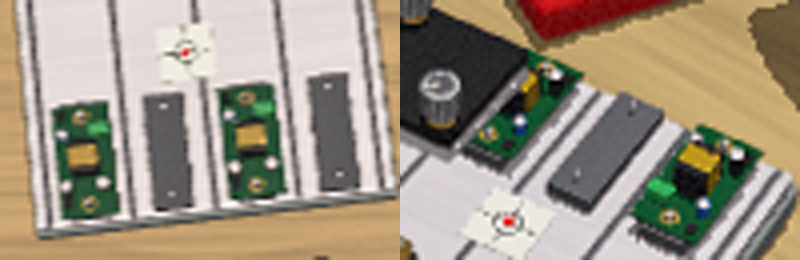

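The dot sits inside the ring and both boards lie square on nests 1 and 3 with pins through their holes. Before pressing, I'll quickly check for any other green board that the arm hid earlier, while lowering over the key.

Run:
```python
from h import *
for n in C:
    im=snap(n);cv2.imwrite(f"pics/{n}9.png",im);hs=cv2.cvtColor(im,cv2.COLOR_BGR2HSV);g=cv2.morphologyEx(cv2.inRange(hs,(40,90,30),(85,255,255)),cv2.MORPH_CLOSE,np.ones((5,5)))
    k,l,st,ce=cv2.connectedComponentsWithStats(g);print(n,[(ce[i].round().tolist(),int(st[i,4])) for i in range(1,k) if st[i,4]>25])
```

```text
top [([176.0, 170.0], 168), ([268.0, 215.0], 294), ([226.0, 220.0], 282)]
scene [([557.0, 190.0], 71), ([277.0, 252.0], 245), ([318.0, 272.0], 365), ([337.0, 348.0], 374)]
```

Emit:
{"fn": "carry_out", "kwargs": {"rows": [[-0.0027,-0.0006,0.06,0,0,0],[-0.0027,-0.0006,0.12,0,0,0],[-0.0027,-0.0006,0.18,0,0,0],[-0.0027,-0.0006,0.219,0,0,0],[-0.0027,-0.0006,0.219,0,0,0],[-0.0027,-0.0006,0.219,0,0,0]]}}

```text
clock: 38.72
tool_pos: [0.4812, 0.3822, 0.0783]
orientation: [179.9, 0.1, -164.2]
force: [0.8, -0.2, 0.7]
opening: 0.0003
gripper_force: 0.0
```

Run:
```python
from h import *
b=snap("scene");a=snap("top");go(.479,.382,.075,-164.4)
cv2.imwrite("pics/c11.png",np.hstack([cv2.resize(a[180:250,125:225],(400,280),interpolation=cv2.INTER_CUBIC),cv2.resize(b[280:350,335:435],(400,280),interpolation=cv2.INTER_CUBIC)]))
```

```text
pose [0.4812 0.3828 0.0789] [ 179.87    0.18 -164.21] t 38.83 j [  57.   22.  -18.    0.  -50. -131.] F [0.3 0.6 0.9] open 0.0002
go [ 0.0023 -0.0002  0.0039] [0.0023 0.0032 0.0033]
```

View pics/c11.png

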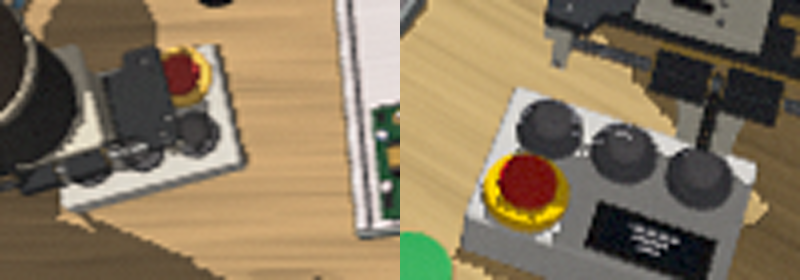

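There are no other boards (the remaining blobs are the flux lid and a bottle). The shut fingertips hang right over the left key at scene crop (703,150), so I'll press.

Emit:
{"fn": "carry_out", "kwargs": {"rows": [[0.001,0,0.016,0,0,0],[0.001,0,0.022,0,0,0],[0.001,0,0.027,0,0,0],[0.001,0,0.028,0,0,0],[0.001,0,0.028,0,0,0],[0.001,0,0.028,0,0,0]]}}

```text
clock: 39.58
tool_pos: [0.479, 0.3817, 0.0517]
orientation: [180.0, 0.1, -164.1]
force: [-10.7, -5.0, 28.9]
opening: 0.0004
gripper_force: 14.7
```

Fully pressed. Next, the middle key.

Emit:
{"fn": "carry_out", "kwargs": {"rows": [[0,0,-0.015,0,0,0],[0,0,-0.028,0,0,0],[0,-0.022,-0.028,0,0,0],[0,-0.045,-0.028,0,0,0],[0,-0.045,-0.028,0,0,0],[0,-0.045,-0.028,0,0,0]]}}

```text
clock: 40.33
tool_pos: [0.4915, 0.3374, 0.0761]
orientation: [-180.0, -0.0, -164.3]
force: [0.7, -0.1, 0.6]
opening: 0.0004
gripper_force: 0.0
```

Emit:
{"fn": "carry_out", "kwargs": {"rows": [[0,0,0.015,0,0,0],[0,0,0.022,0,0,0],[0,0,0.026,0,0,0],[0,0,0.027,0,0,0],[0,0,0.027,0,0,0]]}}

```text
clock: 40.95
tool_pos: [0.4911, 0.3383, 0.0518]
orientation: [-180.0, 0.0, -164.1]
force: [-9.4, -4.6, 28.0]
opening: 0.0004
gripper_force: 13.6
```

Emit:
{"fn": "carry_out", "kwargs": {"rows": [[0,0,-0.015,0,0,0],[0,0,-0.027,0,0,0],[0,-0.022,-0.027,0,0,0],[0,-0.045,-0.027,0,0,0],[0,-0.045,-0.027,0,0,0],[0,-0.045,-0.027,0,0,0]]}}

```text
clock: 41.7
tool_pos: [0.5037, 0.2941, 0.0761]
orientation: [-180.0, -0.0, -164.3]
force: [0.6, -0.2, 0.2]
opening: 0.0004
gripper_force: 0.0
```

Emit:
{"fn": "carry_out", "kwargs": {"rows": [[0,0,0.015,0,0,0],[0,0,0.022,0,0,0],[0,0,0.026,0,0,0],[0,0,0.027,0,0,0],[0,0,0.027,0,0,0]]}}

```text
clock: 42.32
tool_pos: [0.5034, 0.295, 0.0518]
orientation: [-180.0, 0.0, -164.1]
force: [-9.7, -4.4, 28.8]
opening: 0.0003
gripper_force: 14.0
```

Emit:
{"fn": "carry_out", "kwargs": {"rows": [[0,0,-0.03,0,0,0],[0,0,-0.08,0,0,0],[0,0,-0.12,0,0,0],[0,0.05,-0.15,0,0,0],[0,0.1,-0.15,0,0,0],[0,0.1,-0.15,0,0,0],[0,0.1,-0.15,0,0,0]]}}

```text
clock: 43.2
tool_pos: [0.4757, 0.3911, 0.1983]
orientation: [-179.9, -0.1, -164.1]
force: [0.3, -0.7, 0.1]
opening: 0.0008
gripper_force: 0.0
```

Run:
```python
from h import *
dotoff();a=snap("top");b=snap("scene");go(.5,.39,.2,-164)
cv2.imwrite("pics/c12.png",np.hstack([cv2.resize(a[140:260,200:300],(400,480)),cv2.resize(b[220:340,240:340],(400,480))]))
```

```text
top dot px [250.8 192.6] dot-mark station [0.0004 0.0018]
scene dot px [271.6 279.8] dot-mark station [-0.0006 -0.0006]
pose [0.4765 0.3903 0.1992] [-1.7998e+02 -2.0000e-02 -1.6425e+02] t 43.4 j [  57.   16.   -9.    0.  -65. -132.] F [-0.2  0.6  0.4] open 0.0003
go [-0.0225 -0.0067 -0.0009] [-0.0004 -0.0004 -0.0044]
```

View pics/c12.png

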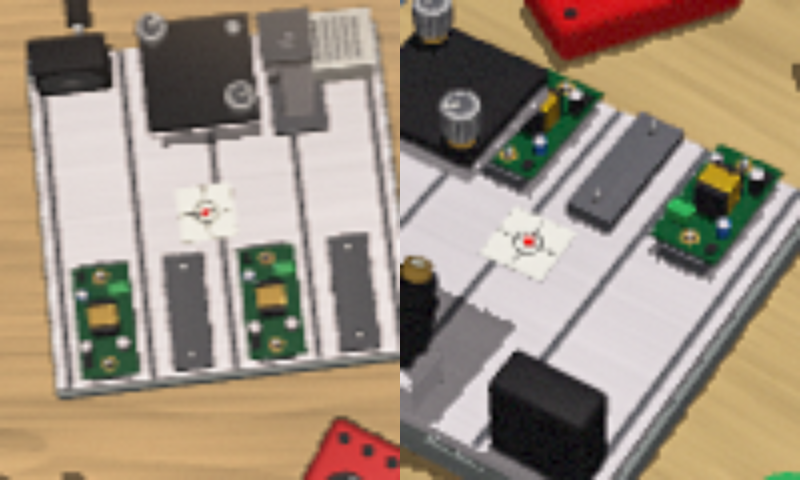

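The boards are seated on nests 1 and 3 and the dot is inside the ring. All three keys were pressed, and the arm is clear of everything.

```bash
python3 -c "
from plant import workorder
print(workorder.close_job())"
```

```text
the job is handed in; nothing more can be done
None
```

I loaded both boards present onto nests 1 and 3, set the pilot dot inside the ring, pressed the three keys in order and handed the job in at about 43 s; the hand-in returned no verdict.

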